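Press the gear into the spring magazine

TASK

Load the gear into the spring magazine for the next inspection: pick the toothed gear out from the turned parts, set it hub up between the four guide rods, and press it straight down against the spring platform until both side catches have snapped over its rim. Then let go, so that the catches alone hold it down.

Things in the scene. Friction and masses are not known exactly. Their poses are not given: they have to be found in the camera images.
- gear: Loose steel spur gear, the only toothed part; lies flat, hub up. Toothed rim 51 mm across, 12 mm high; plain hub 24 mm across standing 8 mm above it (20 mm overall); 0.12 kg. Origin: centre of its underside, z up. Can be taken by hub or rim, pushed on hub top or rim. Not wanted: ring gauge (54 mm, wide hole, no hub), smooth flange (70 mm), brass-coloured bushing.
- magazine: Fixed grey base plate 120 (x) by 92 (y) by 12 mm; origin on its vertical axis, at the underside, z up. Four 10 mm guide rods at x, y = +-24 mm, flared outward from 80 mm up to their tops at 99 mm; the gear has 3 to 5 mm play between them. Uprights with catches on the +x and -x sides, up to 96 mm. Sides +y and -y are open to the base, 38 mm between rods: room for fingers closing along y.
- catch_line (a point): Point on the magazine's axis level with the flat undersides of the two catches, 60 mm above the magazine's underside. The 14 mm wide catches slide in along x, tips 20.5 mm from the axis, steep ramps on top (64 to 81 mm). A rim pressed down pushes them aside; when its upper face is below this level they spring back over it.
- follower (a joint): Aluminium spring platform, 34 mm disc in the magazine's middle. m, grows as pressed; 0 as found: top 70 mm above the magazine's underside; stop at 0.034. A gear laid on it stays up. Pressing a gear in takes 3 to 5 N at first and about 10 N at 0.030, catches included. Press to 0.025 to 0.030; let go, it returns to about 0.022 with the gear under the catches.
Things that resemble listed ones, but are neither listed nor needed, are in the scene too. What is shaped like the gear but orange is not meant.

How it is judged:
At the end, for the whole second after the job is handed in: The gear sits at rest on the magazine's axis (within 10 mm), level with its hub up (within 10 degrees), held down on the pressed platform by the catches: its underside 40 to 53 mm above the magazine's underside and the platform pressed at least 16 mm (horizontal distance between gear and magazine below 0.01 m and z of gear in the frame of magazine between 0.04 and 0.053 m and angle between gear's own z axis and vertical below 0.17 rad and value of joint follower above 0.016 m and linear speed of gear below 0.02 m/s); the robot touches nothing.
It also fails if it takes over 48 s, if anything falls off the work surface, if the arm or the gripper's body presses on something with over 40 N, if the wrist force passes 120 N, or if a joint passes its speed limit or range.

ROBOT

A 6-joint arm with a two-finger parallel gripper is mounted at the origin on a cart in front of the work surface, level with it; the furniture and walls round the work are solid. World frame = base frame: x ahead of the robot, y to its left, z up, the work surface at z = 0. Lengths are in m, angles in rad, forces in N, time in s.
With the tool pointing down it reaches from about 0.4 to 0.925 m from the base axis. Payload 3.4 kg.
Tool frame: the origin (TCP) lies midway between the tips of the shut fingers; the grasp point (between the pads) lies bot.tcp_to_grasp behind it (bot.tcp_to_grasp is the distance from the TCP to the grasp point, in m); z points along the fingers, y is the line along which they close (so a half turn about z gives the same grasp; the last joint's range is limited). The gripper opens to 85 mm and grips with 20 to 120 N. Pads are 22 mm wide; open, the fingers measure 114 mm over their backs; the gripper's body (76 mm by 85 mm) begins 54 mm behind the grasp point. The pads swing forward as they close: fully open they stand 13 mm farther back than shut.
Start: joints at [1.242, 0.307, 1.506, -0, 1.328, -0.073], TCP at [0.145, 0.556, 0.231] pointing down, gripper open.
Joint ranges: [-3.12, 3.12], [-1.05, 2.28], [0.14, 2.33], [-1.42, 4.57], [0.1, 2.73], [-2.68, 2.68]. Speed limits (rad/s): [2.57, 2.57, 3.14, 3.14, 3.14, 3.14].

INTERFACE

Orientations are given as a unit quaternion [x, y, z, w].
In Python, from bench import read_state, optics, bot, nets gives the robot as it stands.
- The arm moves only by the tool drive_tool, never from a script. Its argument "deltas" is a list of rows, each a list of 2 entries, a list of its own where there are three numbers: the shift along the tool's x, y, z normalised to -1 to 1, where 1 is 12 cm, then the turn about the tool's z normalised to -1 to 1, where 1 is 1.5 rad. In form: [[[x, y, z], yaw], ...]. A call has 1 to 5 rows; each row shifts and turns the commanded pose from where the row before left it, along the tool's axes as they then stand; what a row does not reach is not made up. A row lasts 1/8 s, in which the tool goes at most 62.5 mm and 10.7 degrees, less where a joint would pass 70% of its speed; a pose out of reach is approached as far as the arm can. A call with a number of a shift or a turn outside -1 to 1 is refused whole. A call with a gripper value outside its range is refused whole. "claw" is the opening, from -1 (shut) to 1 (fully open), set as the call begins (left out, the last holds). The fingers move at their own pace and stop on an object; "force" is the grip in N (left out, the last holds). Time passes only in rows, so rows that do not move let the fingers close. It gives the time, the measured TCP pose, the force, the opening and the grip force at its end, in the units of the state.
- read_state(): the state, without advancing time (a new reading comes with each control period).
- optics.camera(name): name is "scene" or "top" or "wrist"; returns a dict with "pixels" (420x560x3 uint8, blue, green, red), "fovy" (degrees; the focal length in pixels is half the picture's height over the tangent of half this angle, whatever the lens; pixels are square), "cx", "cy" (the principal point, pixels), "eye" and "orientation" of the camera in the world; the wrist camera has in their place "mount" (4x4, takes a point from camera to tool coordinates, whose origin is the TCP and whose axes are the flange's). Camera axes: x right, y down, z forward; pixel columns grow to the right and rows downward; lengths in m; the calibration is good to about 2 mm. A picture is of the moment at which its call begins: read the wrist's pose just before it. There is no depth.
- bot.job_done(): hands the job in; it is judged then, once.
Trained networks look in a picture, given as the dict that the camera call returned (one of the last four; its "shot" number tells which), for a name from the list of things; names that differ only in an ending like _2 or _b are one class to them, and where a whole thing is asked for, a point or a joint stands for the part that bears it (a point fixed in the world has none). Each returns a list of dicts, best first, with "score" (0 to 1); they miss things now and then, are a little off and sometimes report something else, mostly with a low value. They report only what shows in the picture. A call takes as long as a camera call. They do not tell look-alikes from the thing itself.
- nets.recognise(picture, label): "centre" ([x, y, z] in m, in world coordinates, good to about 4 mm: the middle of the surface that is visible of it).
- nets.cut_out(picture, label): "pixels" (420x560 bool, what is visible of it).
The state is a dict: "time_s": time; "qpos": joint angles; "qvel": joint speeds; "joint_efforts": joint torques, N m; "tool_pos": TCP position; "ee_rot": TCP orientation; "ft_force": force on the tool from outside, world axes, zero at the start; "torque": the same for the moment, N m; "grip_width": finger opening in m; "grasp_force": force on a finger pad.
Only numpy, scipy, OpenCV 4.12 (cv2) and the standard library are available. Lean on these libraries where they do the work, as an engineer would, in place of code of your own. Each camera call takes 0.05 s, during which the arm holds its last target. There are 200 camera calls.

## Working session

There is one attempt and no reset: what is moved stays moved. The work goes in short steps, Python scripts to look and compute and a tool call to move; the robot and the scene stay as the last step left them, time stands still between calls to the robot, and variables do not carry over. Pictures are saved under pics/ and viewed, at most 10 in all, crops included, and the job is handed in when it is done.

Besides the shell and the picture viewer there is one more tool, called by a JSON object that holds its "api" and its "payload", one argument or row to a line. drive_tool: Moves the arm, as the interface text tells. Its arguments: {"type":"object","properties":{"deltas":{"type":"array"},"claw":{"type":"number"},"force":{"type":"number"}},"required":["deltas"]}

```bash
mkdir -p pics; cat > h.py <<'E'
import numpy as np, cv2
from scipy.spatial.transform import Rotation as R
from bench import read_state, optics, bot, nets
def pose(c, s=None):
    if 'mount' in c:
        M=np.array(c['mount']); T=np.eye(4); T[:3,:3]=R.from_quat(s['ee_rot']).as_matrix(); T[:3,3]=s['tool_pos']
        W=T@M; return W[:3,:3],W[:3,3]
    return R.from_quat(c['orientation']).as_matrix(), np.array(c['eye'])
def f(c): return c['pixels'].shape[0]/2/np.tan(np.radians(c['fovy'])/2)
def topix(c,P,s=None):
    r,e=pose(c,s); p=r.T@(np.array(P)-e); return np.array([c['cx'],c['cy']])+f(c)*p[:2]/p[2]
def ray(c,uv,z,s=None):
    r,e=pose(c,s); d=r@np.array([(uv[0]-c['cx'])/f(c),(uv[1]-c['cy'])/f(c),1]); return e+d*(z-e[2])/d[2]
E
python3 - <<'E'
from h import *
print(bot.tcp_to_grasp, read_state())
ims=[]
for n in ['top','scene']:
    c=optics.camera(n); print(n,c['eye'],c['fovy'])
    ims.append(c['pixels'].copy())
    for l in ['gear','magazine','follower']:
        for d in nets.recognise(c,l): print(l,np.round(d['centre'],4),round(d['score'],2),np.round(topix(c,d['centre'])))
    cv2.imwrite(f'pics/{n}.png',c['pixels'])
E
```

```text
0.0187 {'time_s': 0.0, 'qpos': array([ 1.24252755e+00,  3.07599642e-01,  1.50771433e+00,  1.86578801e-05,
        1.32841763e+00, -7.34850108e-02]), 'qvel': array([-0.00129518, -0.00104492,  0.0029399 , -0.00080729, -0.00080503,
       -0.00037053]), 'joint_efforts': array([ 2.72332793e-03, -4.57541156e+01, -2.51920903e+01,  4.72923675e-04,
        1.32191955e-02, -5.64073247e-06]), 'tool_pos': array([0.14469463, 0.55574536, 0.23035036]), 'ee_rot': array([ 1.27049753e-01,  9.91895769e-01, -1.04616263e-03, -2.22262548e-04]), 'ft_force': array([-0.0567352 ,  0.07977186,  0.78470334]), 'torque': array([ 0.00110982, -0.04152659, -0.06226231]), 'grasp_force': 0.0, 'grip_width': 0.0851978686207163}
top [0.42153739 0.01714186 1.15012464] 44.25329682991641
gear [ 0.6608 -0.0711  0.0118] 0.75 [304. 164.]
gear [ 0.4006 -0.2764  0.0128] 0.71 [401. 278.]
gear [ 0.5464 -0.0742  0.013 ] 0.64 [307. 214.]
gear [0.4806 0.0596 0.0174] 0.6 [247. 245.]
magazine [0.4699 0.204  0.0187] 0.83 [181. 252.]
follower [0.4754 0.2132 0.0749] 0.71 [172. 248.]
scene [-0.17152373 -0.56020532  1.09770816] 44.20281491515695
gear [ 0.3983 -0.2829  0.0107] 0.58 [337. 313.]
gear [ 0.6541 -0.0776  0.0145] 0.53 [331. 208.]
gear [0.4775 0.0494 0.0136] 0.53 [254. 222.]
gear [ 0.545  -0.0847  0.0103] 0.47 [309. 233.]
magazine [0.4637 0.1974 0.034 ] 0.89 [211. 193.]
follower [0.4709 0.2062 0.0708] 0.46 [210. 181.]
```

View pics/top.png

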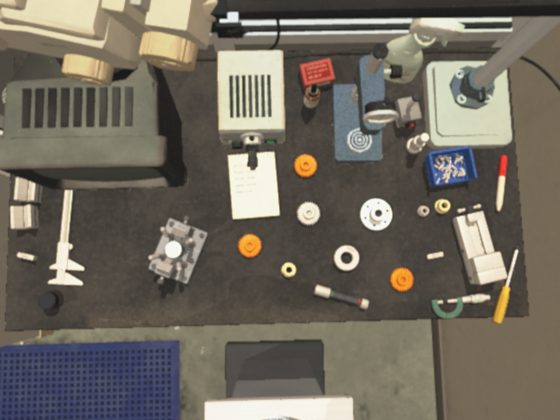

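View pics/scene.png

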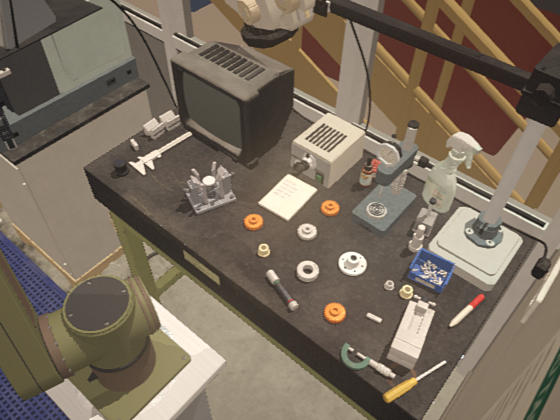

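Top view: the steel gear is at px (308,213), about (0.546,-0.078). The gears at (304,165), (250,245) and (401,279) are orange. The magazine is at (178,250), turned by roughly -0.4 rad.

```bash
cat >> h.py <<'E'
def rowsto(tgt,s):
    m=R.from_quat(s['ee_rot']).as_matrix(); return np.round(m.T@(np.array(tgt)-s['tool_pos'])/0.12,3)
E
python3 - <<'E'
from h import *
s=read_state()
c=optics.camera('top')
m=nets.cut_out(c,'magazine')[0]['pixels'].astype(np.uint8)
print(cv2.minAreaRect(cv2.findNonZero(m)), m.sum())
w=optics.camera('wrist'); print(np.round(w['mount'],3),w['fovy'])
print('to mag',rowsto([0.42,0.215,0.25],s))
E
```

```text
((176.8568572998047, 250.595947265625), (45.4998664855957, 71.69096374511719), 22.47943687438965) 2462
[[ 0.    -0.965 -0.264  0.067]
 [ 1.     0.    -0.001 -0.001]
 [ 0.001 -0.264  0.965 -0.143]
 [ 0.     0.     0.     1.   ]] 70.79278707239047
to mag [-2.935 -2.175 -0.156]
```

{"api": "drive_tool", "payload": {
  "deltas": [
    [[-0.3,-0.22,-0.05],0],
    [[-0.36,-0.26,-0.05],0],
    [[-0.36,-0.26,-0.05],0],
    [[-0.36,-0.26,0],0],
    [[-0.36,-0.26,0],0]
  ],
  "claw": 1,
  "force": 60
}}

```text
time_s: 1.18
tool_pos: [0.3099, 0.3563, 0.2497]
ee_rot: [0.127, 0.992, 0.0, 0.0]
ft_force: [0.3, -0.4, 0.1]
grip_width: 0.0854
grasp_force: 0.0
```

{"api": "drive_tool", "payload": {
  "deltas": [
    [[-0.36,-0.26,0],0],
    [[-0.36,-0.26,0],0.0],
    [[-0.3,-0.26,0],0.0],
    [[0,0,0],0],
    [[0,0,0],0]
  ]
}}

```text
time_s: 1.8
tool_pos: [0.4035, 0.2362, 0.2493]
ee_rot: [0.128, 0.992, 0.0, -0.0]
ft_force: [-0.7, 0.4, -0.1]
grip_width: 0.0855
grasp_force: 0.0
```

```bash
python3 - <<'E'
from h import *
s=read_state(); c=optics.camera('wrist'); print(s['tool_pos'],s['ee_rot'],s['time_s'])
for l in ['magazine','follower']:
    for d in nets.recognise(c,l): print(l,np.round(d['centre'],4),round(d['score'],2))
cv2.imwrite('pics/w1.png',c['pixels'])
ds=nets.cut_out(c,'follower')
if ds:
    m=ds[0]['pixels'].astype(np.uint8); r=cv2.minAreaRect(cv2.findNonZero(m)); print(r, ray(c,r[0],0.07,s))
np.savez('w1.npz',pos=s['tool_pos'],rot=s['ee_rot'],mount=c['mount'],fovy=c['fovy'],cx=c['cx'],cy=c['cy'])
E
```

```text
[0.40351734 0.23618286 0.24933838] [ 1.27547058e-01  9.91832446e-01  2.69751503e-04 -2.73381668e-04] 1.8
magazine [0.4685 0.2147 0.0581] 0.72
follower [0.4701 0.2123 0.0677] 0.57
((280.0, 250.5), (31.0, 26.0), 90.0) [0.46965579 0.21366373 0.07      ]
```

View pics/w1.png

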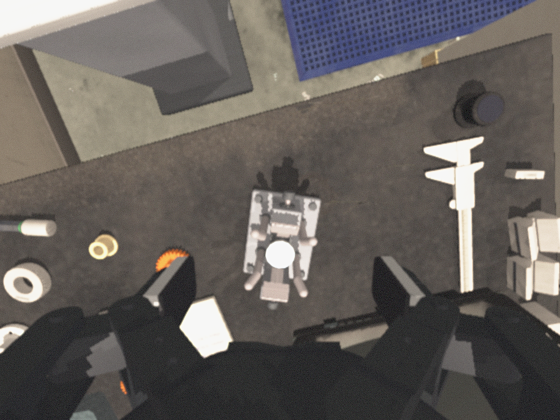

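The magazine shows at px (280,240), with follower disc at (280,254). I'll zoom in for the yaw.

```bash
python3 - <<'E'
import cv2
i=cv2.imread('pics/w1.png')[180:315,225:345]; cv2.imwrite('pics/w1c.png',cv2.resize(i,None,fx=4.4,fy=4.4,interpolation=cv2.INTER_CUBIC))
E
```

```text
(no output)
```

View pics/w1c.png

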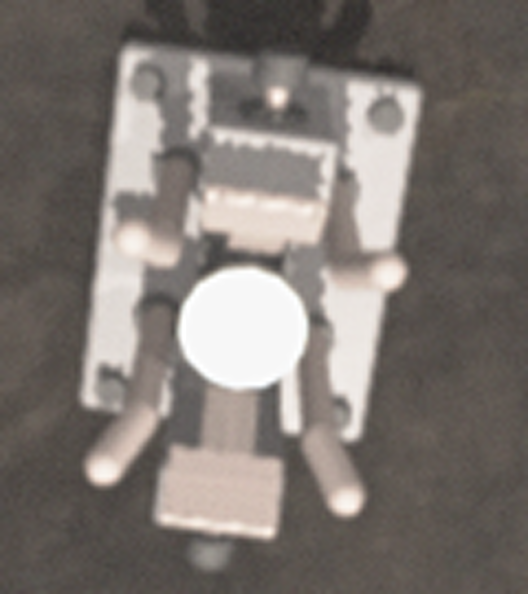

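```bash
python3 - <<'E'
from h import *
z=np.load('w1.npz'); s={'tool_pos':z['pos'],'ee_rot':z['rot']}
c={'mount':z['mount'],'fovy':float(z['fovy']),'cx':float(z['cx']),'cy':float(z['cy']),'pixels':np.zeros((420,560,3))}
def P(l,h): return np.array([ray(c,(225+u/4.4,180+v/4.4),h,s)[:2] for u,v in l])
b=P([(122,45),(422,88),(80,405),(358,440)],.012); r=P([(130,238),(390,272),(103,470),(347,500)],.098)
for q in (b,r):
    x=(q[2]+q[3]-q[0]-q[1])/2; y=(q[1]+q[3]-q[0]-q[2])/2
    print(q.mean(0),np.linalg.norm(x),np.linalg.norm(y),np.degrees(np.arctan2(x[1],x[0])),np.degrees(np.arctan2(y[1],y[0])))
print('disc',P([(243,327)],.07), 'tooly',R.from_quat(s['ee_rot']).as_matrix()[:,1])
q=rowsto([0.495,-0.065,0.2],s); print(q)
E
```

```text
[0.47439398 0.21267332] 0.11865519478784349 0.09063508651820448 -22.79338172990419 67.23292295154862
[0.47447586 0.21286558] 0.0626251896949119 0.0628194066245424 -22.781707384704713 67.47903517472997
disc [[0.47440691 0.21268245]] tooly [2.53010768e-01 9.67463350e-01 4.65358531e-04]
[-1.373 -2.236  0.409]
```

{"api": "drive_tool", "payload": {
  "deltas": [
    [[-0.23,-0.37,0],0],
    [[-0.23,-0.37,0.0],0],
    [[-0.23,-0.37,0.0],0],
    [[-0.23,-0.37,0.1],0],
    [[-0.23,-0.37,0.1],0]
  ]
}}

```text
time_s: 2.62
tool_pos: [0.482, -0.014, 0.2254]
ee_rot: [0.126, 0.992, 0.0, 0.001]
ft_force: [0.2, -0.2, -0.1]
grip_width: 0.0854
grasp_force: 0.0
```

{"api": "drive_tool", "payload": {
  "deltas": [
    [[-0.23,-0.37,0.2],0],
    [[0,0,0],0.093],
    [[0,0,0],0],
    [[0,0,0],0]
  ]
}}

```text
time_s: 3.12
tool_pos: [0.4969, -0.0625, 0.2016]
ee_rot: [0.194, 0.981, 0.0, 0.0]
ft_force: [0.4, -0.1, 0.6]
grip_width: 0.0856
grasp_force: 0.0
```

```bash
python3 - <<'E'
from h import *
s=read_state(); c=optics.camera('wrist'); print(s['tool_pos'],s['time_s'],R.from_quat(s['ee_rot']).as_matrix()[:,1])
im=c['pixels'].copy()
for d,k in zip(nets.cut_out(c,'gear'),nets.recognise(c,'gear')):
    m=d['pixels']; r=cv2.minAreaRect(cv2.findNonZero(m.astype(np.uint8))); print(round(d['score'],2),r,im[m].mean(0),ray(c,r[0],.012,s),k['centre'])
u=topix(c,[.546,-.077,.015],s); print(u)
u=np.clip(u.astype(int),75,[484,344]); cr=im[u[1]-75:u[1]+75,u[0]-75:u[0]+75]; print(u)
cv2.imwrite('pics/w2.png',cv2.resize(cr,None,fx=4,fy=4,interpolation=cv2.INTER_CUBIC))
np.savez('w2.npz',pos=s['tool_pos'],rot=s['ee_rot'],mount=c['mount'],fovy=c['fovy'],cx=c['cx'],cy=c['cy'])
E
```

```text
[ 0.49694056 -0.06246588  0.20155481] 3.125 [3.80561989e-01 9.24755390e-01 2.03903888e-04]
0.89 ((323.5, 305.0), (34.0, 37.0), 90.0) [ 65.536862   139.4952741  220.15879017] [ 0.65418034 -0.07291167  0.012     ] [0.544, -0.0724, 0.0093]
0.87 ((290.0000305175781, 233.00003051757812), (40.24921798706055, 39.35479736328125), 26.56505012512207) [196.90461298 211.24003127 220.48475371] [ 0.54747703 -0.07595994  0.012     ] [0.4811, 0.0532, 0.0109]
0.61 ((377.0, 136.0), (48.0, 46.0), 90.0) [ 67.41251384 141.77464009 223.16888151] [0.47967212 0.05395854 0.012     ] [0.6524, -0.0725, 0.0125]
0.56 ((79.5, 182.0), (44.0, 47.0), 90.0) [ 60.06217009 129.13020528 218.55249267] [ 0.39945265 -0.27441135  0.012     ] [0.4004, -0.2731, 0.013]
[288.76648636 233.07902838]
[288 233]
```

View pics/w2.png

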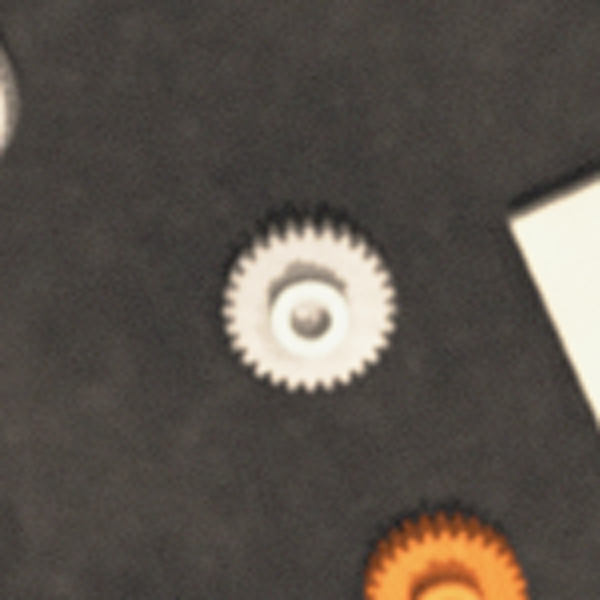

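```bash
python3 - <<'E'
from h import *
z=np.load('w2.npz'); s={'tool_pos':z['pos'],'ee_rot':z['rot']}
c={'mount':z['mount'],'fovy':float(z['fovy']),'cx':float(z['cx']),'cy':float(z['cy']),'pixels':np.zeros((420,560,3))}
a=ray(c,(290.75,234.5),.011,s);b=ray(c,(290.5,237.5),.02,s);print(a,b)
g=(a+b)/2; print(rowsto([g[0],g[1],.001],s))
E
```

```text
[ 0.5499195  -0.07595786  0.011     ] [ 0.550155   -0.07658823  0.02      ]
[-0.452  0.062  1.671]
```

{"api": "drive_tool", "payload": {
  "deltas": [
    [[-0.22,0.03,0.3],0],
    [[-0.23,0.03,0.4],0],
    [[0,0,0.4],0],
    [[0,0,0.3],0],
    [[0,0,0.15],0]
  ]
}}

```text
time_s: 3.9
tool_pos: [0.5483, -0.0767, 0.0133]
ee_rot: [0.195, 0.981, 0.0, -0.001]
ft_force: [0.8, -0.9, -0.2]
grip_width: 0.0854
grasp_force: 0.0
```

{"api": "drive_tool", "payload": {
  "deltas": [
    [[0,0,0.1],0],
    [[0,0,0.021],0],
    [[0,0,0],0]
  ]
}}

```text
time_s: 4.28
tool_pos: [0.5501, -0.0775, 0.0014]
ee_rot: [0.196, 0.981, -0.0, 0.001]
ft_force: [-0.9, -0.5, -0.7]
grip_width: 0.0854
grasp_force: 0.0
```

```bash
python3 - <<'E'
from h import *
s=read_state(); print(s['tool_pos'],s['ft_force'],rowsto([.55,-.0763,.001],s))
E
```

```text
[ 0.55013614 -0.07754457  0.00144336] [-0.93396474 -0.48460643 -0.70759541] [0.005 0.009 0.004]
```

{"api": "drive_tool", "payload": {
  "deltas": [
    [[0,0.009,0],0],
    [[0,0,0],0],
    [[0,0,0],0],
    [[0,0,0],0],
    [[0,0,0],0]
  ],
  "claw": -1,
  "force": 60
}}

```text
time_s: 4.9
tool_pos: [0.5505, -0.0766, 0.0021]
ee_rot: [0.196, 0.981, 0.0, 0.001]
ft_force: [-1.4, 1.1, 7.3]
grip_width: 0.0478
grasp_force: 60.7
```

{"api": "drive_tool", "payload": {
  "deltas": [
    [[0,0,0],0],
    [[0,0,0],0],
    [[0,0,-0.1],0],
    [[0,0,-0.3],0],
    [[0,0,0],0]
  ]
}}

```text
time_s: 5.52
tool_pos: [0.5523, -0.0771, 0.0517]
ee_rot: [0.196, 0.981, -0.0, 0.003]
ft_force: [0.2, -0.3, -0.5]
grip_width: 0.0472
grasp_force: 62.1
```

```bash
python3 - <<'E'
from h import *
s=read_state(); print(rowsto([.4744,.2128,.17],s), R.from_quat(s['ee_rot']).as_euler('xyz'))
c=optics.camera('wrist'); cv2.imwrite('pics/w3.png',c['pixels'])
E
```

```text
[ 1.522  1.982 -0.993] [3.14050208 0.00624774 2.74728543]
```

View pics/w3.png

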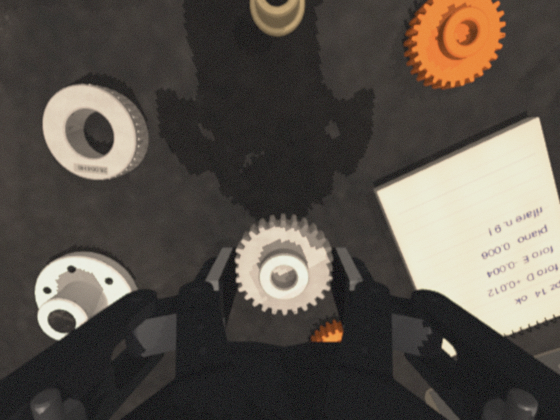

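The gear is held level between the pads, rim centre near (284,264). I'll carry it above the magazine, lifting first.

{"api": "drive_tool", "payload": {
  "deltas": [
    [[0,0,-0.4],0],
    [[0.05,0.1,-0.4],0],
    [[0.2,0.25,-0.2],0],
    [[0.25,0.33,0],0],
    [[0.25,0.33,0],0]
  ]
}}

```text
time_s: 6.2
tool_pos: [0.5124, 0.0709, 0.1684]
ee_rot: [0.196, 0.981, -0.0, -0.0]
ft_force: [0.7, -0.3, -1.5]
grip_width: 0.0477
grasp_force: 62.5
```

{"api": "drive_tool", "payload": {
  "deltas": [
    [[0.25,0.33,0],0],
    [[0.25,0.33,0],0],
    [[0.2,0.23,0],0],
    [[0.05,0.06,0],0],
    [[0,0,0],0]
  ]
}}

```text
time_s: 6.82
tool_pos: [0.4736, 0.2096, 0.1681]
ee_rot: [0.195, 0.981, -0.001, -0.0]
ft_force: [-1.1, -0.0, -0.9]
grip_width: 0.0474
grasp_force: 62.5
```

```bash
python3 - <<'E'
from h import *
s=read_state(); c=optics.camera('wrist'); print(s['tool_pos'],s['grip_width'],rowsto([.4744,.2128,.12],s), np.degrees(R.from_quat(s['ee_rot']).as_euler('xyz')))
z=s['tool_pos'][2]-.002
for p in [(284,264)]: print('rim c',ray(c,p,z+.011,s)-s['tool_pos'])
for d in nets.cut_out(c,'gear'):
    m=d['pixels']; r=cv2.boundingRect(m.astype(np.uint8)); print(d['score'],r,c['pixels'][m].mean(0))
cv2.imwrite('pics/w4.png',c['pixels'])
E
```

```text
[0.47356367 0.2095891  0.16808274] 0.04736651073319829 [0.004 0.028 0.401] [-1.79917914e+02 -3.94702648e-02  1.57489598e+02]
rim c [-0.00263196  0.00050741  0.009     ]
0.88 (135, 232, 49, 44) [ 67.26662599 144.24710189 227.35387431]
```

View pics/w4.png

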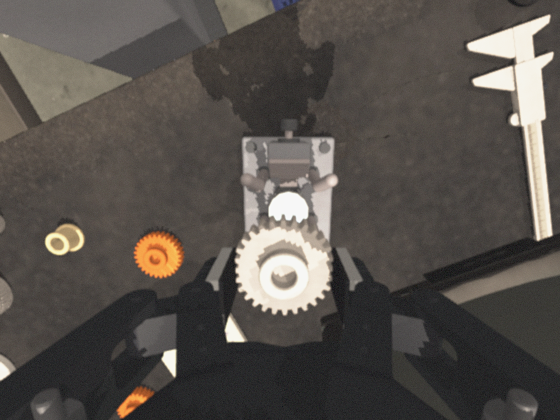

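```bash
python3 - <<'E'
from h import *
s=read_state(); print(rowsto([.476,.2123,.12],s))
E
```

```text
[-0.002  0.034  0.403]
```

{"api": "drive_tool", "payload": {
  "deltas": [
    [[0,0.03,0.1],0],
    [[0,0,0.2],0],
    [[0,0,0.1],0],
    [[0,0,0],0],
    [[0,0,0],0]
  ]
}}

```text
time_s: 7.55
tool_pos: [0.476, 0.213, 0.1211]
ee_rot: [0.196, 0.981, 0.0, 0.0]
ft_force: [-0.6, 0.4, -0.8]
grip_width: 0.0477
grasp_force: 62.5
```

```bash
python3 - <<'E'
from h import *
s=read_state(); c=optics.camera('wrist'); print(s['tool_pos'],rowsto([.476,.2123,.08],s),s['ft_force'])
s=read_state(); print(s['tool_pos'],rowsto([.476,.2123,.08],s))
i=c['pixels'][130:330,180:390]; cv2.imwrite('pics/w5.png',cv2.resize(i,None,fx=3,fy=3,interpolation=cv2.INTER_CUBIC))
E
```

```text
[0.4760114  0.21301045 0.12109251] [-0.002 -0.006  0.342] [-0.59607149  0.43899729 -0.82312423]
[0.47614989 0.21312696 0.12136904] [-0.001 -0.007  0.345]
```

View pics/w5.png

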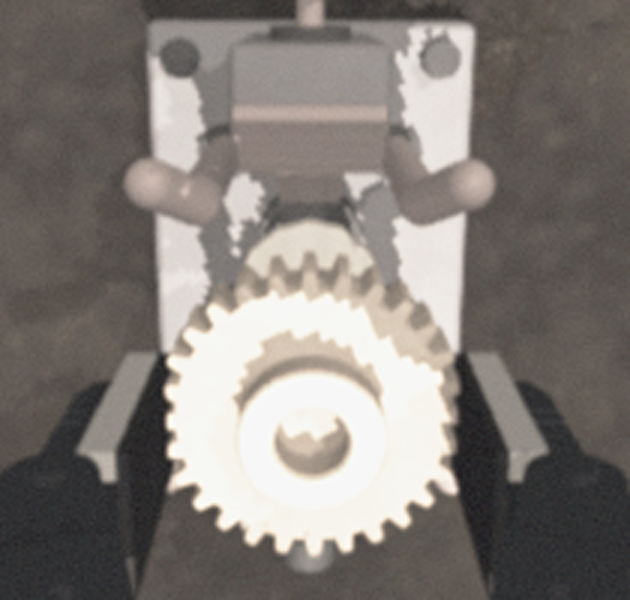

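Magazine and gear share a centreline (crop x ≈ 311). Lowering between the rods.

{"api": "drive_tool", "payload": {
  "deltas": [
    [[0,-0.004,0.08],0],
    [[0,0,0.08],0],
    [[0,0,0.08],0],
    [[0,0,0.08],0],
    [[0,0,0.05],0]
  ]
}}

```text
time_s: 8.22
tool_pos: [0.4749, 0.2125, 0.0754]
ee_rot: [0.196, 0.981, -0.0, -0.001]
ft_force: [-1.0, -0.0, -0.4]
grip_width: 0.0476
grasp_force: 62.5
```

{"api": "drive_tool", "payload": {
  "deltas": [
    [[0,0,0.05],0],
    [[0,0,0.05],0],
    [[0,0,0.05],0],
    [[0,0,0.03],0],
    [[0,0,0],0]
  ]
}}

```text
time_s: 8.85
tool_pos: [0.4756, 0.2128, 0.0553]
ee_rot: [0.196, 0.981, 0.0, 0.0]
ft_force: [-2.1, -1.4, 4.7]
grip_width: 0.0479
grasp_force: 63.1
```

{"api": "drive_tool", "payload": {
  "deltas": [
    [[0,0,0.04],0],
    [[0,0,0.04],0],
    [[0,0,0.02],0],
    [[0,0,0],0],
    [[0,0,0],0]
  ]
}}

```text
time_s: 9.48
tool_pos: [0.4757, 0.2128, 0.0437]
ee_rot: [0.196, 0.981, 0.0, 0.001]
ft_force: [-2.4, -0.8, 8.8]
grip_width: 0.0474
grasp_force: 63.5
```

{"api": "drive_tool", "payload": {
  "deltas": [
    [[0,0,0],0],
    [[0,0,0],0],
    [[0,0,0],0],
    [[0,0,0],0],
    [[0,0,0],0]
  ],
  "claw": 1
}}

```text
time_s: 10.1
tool_pos: [0.4752, 0.2126, 0.0427]
ee_rot: [0.196, 0.981, -0.0, -0.0]
ft_force: [-0.9, 0.0, -0.3]
grip_width: 0.0856
grasp_force: 0.0
```

{"api": "drive_tool", "payload": {
  "deltas": [
    [[0,0,-0.1],0],
    [[0,0,-0.3],0],
    [[0,0,-0.4],0],
    [[0,0,-0.3],0],
    [[0,0,0],0]
  ]
}}

```text
time_s: 10.72
tool_pos: [0.4777, 0.2135, 0.1789]
ee_rot: [0.196, 0.981, 0.002, 0.004]
ft_force: [0.4, 1.2, -0.1]
grip_width: 0.0854
grasp_force: 0.0
```

{"api": "drive_tool", "payload": {
  "deltas": [
    [[0.3,0,-0.2],0],
    [[0.3,0,0],0],
    [[0,0,0],0],
    [[0,0,0],0]
  ]
}}

```text
time_s: 11.22
tool_pos: [0.4089, 0.2401, 0.1984]
ee_rot: [0.196, 0.981, -0.0, 0.0]
ft_force: [0.2, 0.1, -0.8]
grip_width: 0.0855
grasp_force: 0.0
```

```bash
python3 - <<'E'
from h import *
s=read_state(); c=optics.camera('wrist'); print(s['tool_pos'],s['ft_force'])
u=topix(c,[.4744,.2128,.06],s); print(u,[np.round(topix(c,[.4744,.2128,h],s),1) for h in (.068,.082,.09)])
for p in nets.recognise(c,'gear'): print(p)
a,b=np.clip(u.astype(int),75,[484,344]); print(a,b)
cv2.imwrite('pics/w6.png',cv2.resize(c['pixels'][b-75:b+75,a-75:a+75],None,fx=4,fy=4,interpolation=cv2.INTER_CUBIC))
E
```

```text
[0.40886372 0.24009223 0.19840478] [ 0.19686938  0.08881801 -0.80605275]
[284.44830976 266.87290615] [array([284.5, 270.4]), array([284.5, 277. ]), array([284.5, 281.1])]
{'centre': [0.471, 0.2134, 0.06], 'score': 0.62}
284 266
```

View pics/w6.png

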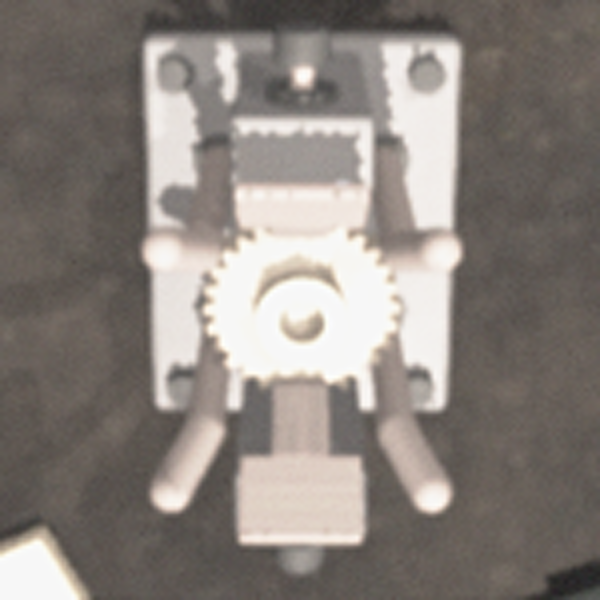

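The gear sits level and centred, with its hub top at crop (302,316). That matches 68 mm up; an unlatched gear would stand at about 90 mm.

```bash
python3 -c "
from bench import bot; print(bot.job_done())"
```

```text
the job is handed in; nothing more can be done
None
```

The steel gear is in the magazine, hub up and level, and both catches appear to hold it down: the last wrist picture puts its hub top at about 68 mm. The gripper is clear of everything, and I handed the job in at about 11 s; it returned no verdict.

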